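Make up two analyser service kits

ROBOT

A 6-joint arm with a two-finger parallel gripper is mounted at the origin on the work surface. World frame = base frame: x ahead of the robot, y to its left, z up, the work surface at z = 0. Lengths are in m, angles in rad, forces in N, time in s.
With the tool pointing down it reaches from about 0.3 to 0.875 m from the base axis. Payload 6.4 kg.
Tool frame: the origin (TCP) lies at the very end of the fingers, on their centre line; the grasp point (between the pads) lies 19 mm behind it; z points along the fingers, y is the line along which they close (so a half turn about z gives the same grasp; the last joint's range is limited). The gripper opens to 85 mm and grips with 20 to 120 N. Pads are 22 mm wide; open, the fingers measure 114 mm over their backs; the gripper's body (76 mm by 85 mm) begins 54 mm behind the grasp point. The pads swing forward as they close: fully open they stand 13 mm farther back than shut.
Start: joints at [1.092, 0.181, 1.607, -0, 1.354, -0.206], TCP at [0.155, 0.554, 0.231] pointing down, gripper open.
Joint ranges: [-2.99, 2.99], [-0.89, 2.07], [0.3, 2.58], [-1.14, 4.28], [0, 2.63], [-3.12, 3.12]. Speed limits (rad/s): [2.57, 2.57, 3.01, 3.14, 3.14, 3.14].

INTERFACE

Orientations are given as a unit quaternion [w, x, y, z].
In Python, from bench import ctrl gives the robot as it stands.
- The arm moves only by the tool jog_arm, never from a script. Its argument "series" is a list that holds one entry, the list of rows, each a list of 7 numbers: the shift along the tool's x, y, z in mm, then the turn, a rotation vector about the tool's x, y, z in rad, then the finger opening in mm, from 0 to 85.4. In form: [[[tx, ty, tz, rx, ry, rz, gripper], ...]]. A call has exactly 10 rows; each row shifts and turns the commanded pose from where the row before left it, along the tool's axes as they then stand; what a row does not reach is not made up. A row lasts 1/10 s, in which the tool goes at most 50 mm and 8.59 degrees, less where a joint would pass 70% of its speed; a pose out of reach is approached as far as the arm can. A call with a gripper value outside its range is refused whole. The fingers move at their own pace and stop on an object; the grip force is fixed at half the most. Time passes only in rows, so rows that do not move let the fingers close, or fill a call up. It gives the time, the measured TCP pose, the force, the opening and the grip force at its end, in the units of the state.
- ctrl.get_obs(): the state, without advancing time (a new reading comes with each control period).
- ctrl.camera(name): name is "scene" or "side" or "wrist"; returns a dict with "frame" (420x560x3 uint8, blue, green, red), "z_map" (420x560 float32, m along the optical axis (not along the pixel's ray), 0 where there is no reading), "fx", "fy", "cx", "cy" (pixels), "xyz" and "rotation" of the camera in the world. Camera axes: x right, y down, z forward; pixel columns grow to the right and rows downward; lengths in m; the calibration is good to about 2 mm. A picture is of the moment at which its call begins.
- ctrl.hand_in(): hands the job in; it is judged then, once.
The state is a dict: "time_s": time; "q": joint angles; "dq": joint speeds; "joint_efforts": joint torques, N m; "eef_pos": TCP position; "eef_rot": TCP orientation; "wrist_force": force on the tool from outside, world axes, zero at the start; "torque": the same for the moment, N m; "opening": opening from 0.0 (shut) to 1.0 (fully open); "grasp_force": force on a finger pad.
Only numpy, scipy, OpenCV 4.12 (cv2) and the standard library are available. Lean on these libraries where they do the work, as an engineer would, in place of code of your own. Each camera call takes 0.05 s, during which the arm holds its last target. There are 200 camera calls.

TASK

Make up the two service kits: put the pink cartridge, the blue cartridge and the paper roll in the yellow tray, and the green cartridge and the orange relay in the black tray. Cartridges stand in the narrow end bays, one to a bay (any free end bay will do), and the roll and the relay stand in the wide middle bays, all upright on the bay floor and let go. Knock nothing over on the way, and leave the white cartridge, the transformer and the valve standing where they are.

Things in the scene. Friction and masses are not known exactly. Their poses are not given: they have to be found in the camera images.
- pink_cartridge: pink filter cartridge: an upright round tube 30 mm in diameter and 72 mm tall with pink filling and pink end caps, about 60 g, loose. Origin at the centre of its underside, z up along its axis. Eight stock pieces stand mixed on the bench, centres at least 80 mm apart, with room for a gripper to close along the bench's x at any of them.
- blue_cartridge: blue filter cartridge: an upright round tube 30 mm in diameter and 72 mm tall with blue filling and blue end caps, about 60 g, loose. Origin at the centre of its underside, z up along its axis. 
- green_cartridge: green filter cartridge: an upright round tube 30 mm in diameter and 72 mm tall with green filling and green end caps, about 60 g, loose. Origin at the centre of its underside, z up along its axis. 
- paper_roll: white printer paper roll standing on end, 48 mm in diameter and 57 mm tall, a small brown core on top, rigid, about 80 g, loose. Origin at the centre of its underside, z up along its axis.
- relay: plug-in relay standing upright, a block with a black foot and an orange case, 40 mm (its x) by 28 mm (its y) by 60 mm tall, about 90 g, loose. Origin at the centre of its underside, z up. At the start its x axis is within 0.5 rad of the bench's x.
- yellow_tray: yellow tray fixed to the bench, 76 (its x) by 176 mm (its y), rim and dividers 18 mm high, floor 4 mm thick. Three bays in a row along its y: middle bay 68 (x) by 70 mm (y) centred on the origin, end bays 68 (x) by 46 mm (y) centred at y = +61 and -61 mm. Origin at the centre of its underside, z up. Turned up to 0.3 rad; the trays may swap sides of the bench.
- black_tray: black tray fixed to the bench, 76 (its x) by 176 mm (its y), rim and dividers 18 mm high, floor 4 mm thick. Three bays in a row along its y: middle bay 68 (x) by 70 mm (y) centred on the origin, end bays 68 (x) by 46 mm (y) centred at y = +61 and -61 mm. Origin at the centre of its underside, z up. Turned up to 0.3 rad; the trays may swap sides of the bench.
- white_cartridge: white filter cartridge: an upright round tube 30 mm in diameter and 72 mm tall with white filling and white end caps, about 60 g, loose. Origin at the centre of its underside, z up along its axis. A spare: not part of any kit, stays where it is.
- transformer: small transformer, a grey steel block with a copper winding, 44 by 46 mm and 46 mm tall, 0.4 kg, loose. Origin at the centre of its underside. Stays where it is.
- valve: solenoid valve, a brass block 32 mm square with pipe ends to 44 mm along its x and a black coil on top, 62 mm tall, 0.22 kg, loose. Origin at the centre of its underside. Stays where it is.
Not all that is in view belongs to the job. Of the things that look like the blue_cartridge, the largest one is meant.

How it is judged:
At the end, for the whole second after the job is handed in: Pink and blue in separate end bays and roll in the middle bay of the yellow tray, green in an end bay and relay in the middle bay of the black: within 12 mm (end) or 24 mm (middle) along the row, 24 mm across, 5 mm of the floor, 0.12 rad upright, at rest; the other three moved under 25 mm (((y of pink_cartridge in the frame of yellow_tray between 0.049 and 0.073 m and x of pink_cartridge in the frame of yellow_tray between -0.024 and 0.024 m and z of each of pink_cartridge, blue_cartridge in the frame of yellow_tray below 0.009 m and angle between each of pink_cartridge, blue_cartridge's own z axis and vertical below 0.12 rad and linear speed of each of pink_cartridge, blue_cartridge below 0.02 m/s and y of blue_cartridge in the frame of yellow_tray between -0.073 and -0.049 m and x of blue_cartridge in the frame of yellow_tray between -0.024 and 0.024 m) or (y of pink_cartridge in the frame of yellow_tray between -0.073 and -0.049 m and x of pink_cartridge in the frame of yellow_tray between -0.024 and 0.024 m and z of each of pink_cartridge, blue_cartridge in the frame of yellow_tray below 0.009 m and angle between each of pink_cartridge, blue_cartridge's own z axis and vertical below 0.12 rad and linear speed of each of pink_cartridge, blue_cartridge below 0.02 m/s and y of blue_cartridge in the frame of yellow_tray between 0.049 and 0.073 m and x of blue_cartridge in the frame of yellow_tray between -0.024 and 0.024 m)) and y of paper_roll in the frame of yellow_tray between -0.024 and 0.024 m and x of paper_roll in the frame of yellow_tray between -0.024 and 0.024 m and z of paper_roll in the frame of yellow_tray below 0.009 m and angle between each of paper_roll, relay's own z axis and vertical below 0.12 rad and linear speed of each of paper_roll, relay below 0.02 m/s and ((y of green_cartridge in the frame of black_tray between 0.049 and 0.073 m and x of green_cartridge in the frame of black_tray between -0.024 and 0.024 m and z of green_cartridge in the frame of black_tray below 0.009 m and angle between green_cartridge's own z axis and vertical below 0.12 rad and linear speed of green_cartridge below 0.02 m/s) or (y of green_cartridge in the frame of black_tray between -0.073 and -0.049 m and x of green_cartridge in the frame of black_tray between -0.024 and 0.024 m and z of green_cartridge in the frame of black_tray below 0.009 m and angle between green_cartridge's own z axis and vertical below 0.12 rad and linear speed of green_cartridge below 0.02 m/s)) and y of relay in the frame of black_tray between -0.024 and 0.024 m and x of relay in the frame of black_tray between -0.024 and 0.024 m and z of relay in the frame of black_tray below 0.009 m and distance of each of white_cartridge, transformer, valve from where it was at the start of the episode below 0.025 m); the robot touches nothing.
It fails at once if one of the kit things, or the white cartridge, the transformer or the valve, is tipped over (more than 0.7 rad) (angle between any of pink_cartridge, blue_cartridge, green_cartridge, paper_roll, relay, white_cartridge, transformer, valve's own z axis and vertical above 0.7 rad).
It fails at once if the white cartridge, the transformer or the valve is moved more than 40 mm from where it started (distance of any of white_cartridge, transformer, valve from where it was at the start of the episode above 0.04 m).
It also fails if it takes over 115 s, if anything falls off the work surface, if the arm or the gripper's body presses on something with over 40 N, if the wrist force passes 120 N, or if a joint passes its speed limit or range.

## Working session

There is one attempt and no reset: what is moved stays moved. The work goes in short steps, Python scripts to look and compute and a tool call to move; the robot and the scene stay as the last step left them, time stands still between calls to the robot, and variables do not carry over. Pictures are saved under pics/ and viewed, at most 14 in all, crops included, and the job is handed in when it is done.

Besides the shell and the picture viewer there is one more tool, called after ">>>" as a command line: name --argument value ..., lists and objects as JSON in quotes. jog_arm: Moves the arm, as the interface text tells. Its arguments: {"type":"object","properties":{"series":{"type":"array"}},"required":["series"]}

```bash
mkdir -p pics; ls
cat > h.py <<'E'
import numpy as np, cv2
from bench import ctrl
def pts(c):
    """world point for every pixel from the depth map"""
    v,u=np.mgrid[0:420,0:560]; z=c['z_map']
    p=np.stack([(u-c['cx'])/c['fx']*z,(v-c['cy'])/c['fy']*z,z],-1)
    return p@np.array(c['rotation']).T+np.array(c['xyz'])
E
python3 - <<'E'
from h import *
import pickle
o=ctrl.get_obs(); print({k:np.round(v,3) for k,v in o.items()})
for n in ['scene','side','wrist']:
    c=ctrl.camera(n); cv2.imwrite(f'pics/{n}0.png',c['frame']); pickle.dump(c,open(f'{n}0.pkl','wb'))
    print(n,np.round(c['xyz'],3),np.round(c['rotation'],3).tolist(),c['fx'],c['cx'],c['cy'])
E
```

```text
pics
{'time_s': np.float64(0.0), 'q': array([ 1.092,  0.182,  1.608,  0.   ,  1.354, -0.206]), 'dq': array([ 0.002, -0.   ,  0.   , -0.002, -0.001, -0.   ]), 'joint_efforts': array([ 0.0000e+00, -4.4488e+01, -3.5133e+01, -0.0000e+00,  9.0000e-03,
       -0.0000e+00]), 'eef_pos': array([0.155, 0.553, 0.23 ]), 'eef_rot': array([-0.   ,  0.136,  0.991, -0.001]), 'wrist_force': array([-0.578,  0.758,  0.577]), 'torque': array([ 0.001, -0.023, -0.036]), 'grasp_force': np.float64(0.0), 'opening': np.float64(0.999)}
scene [1.24  0.063 0.498] [-0.323, 0.597, 0.646, -0.35] 428.2147024990873 281.4551618136652 205.2300841723215
side [ 0.211 -0.512  0.636] [-0.383, 0.878, -0.262, 0.119] 504.5982089087501 282.55034483513913 213.34709541691817
wrist [0.075 0.575 0.373] [0.131, 0.786, 0.596, 0.098] 377.5435270600282 275.6460018185654 210.42833121132807
```

Create h.py:
```python
import numpy as np, cv2
from scipy.spatial.transform import Rotation as R
from bench import ctrl
def rot(c): return R.from_quat(np.array(c['rotation'])[[1,2,3,0]]).as_matrix()
def pts(c):
    """world point for every pixel from the depth map"""
    v,u=np.mgrid[0:420,0:560]; z=c['z_map']
    p=np.stack([(u-c['cx'])/c['fx']*z,(v-c['cy'])/c['fy']*z,z],-1)
    return p@rot(c).T+np.array(c['xyz'])
```

```text
(no output)
```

View pics/scene0.png

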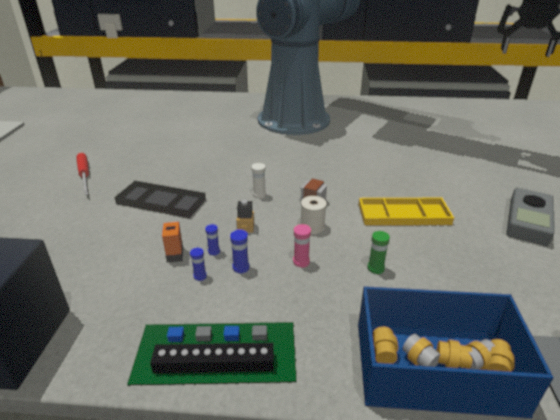

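View pics/side0.png

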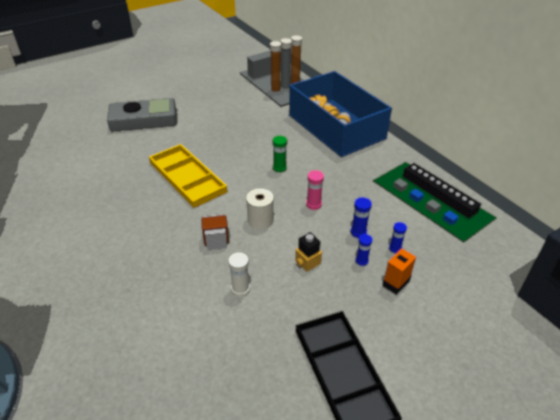

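Scene view: pink (302,245), large blue (240,250) with two smaller blue decoys at (212,240) and (198,263), green (379,252), roll (313,215), relay (172,240). It also shows the yellow tray (405,211), black tray (160,198), valve (245,217), white (259,180) and transformer (316,193). The side view shows the same things, with the black tray cut off at the bottom edge.

```bash
cat > m.py <<'E'
from h import *
import pickle
from scipy.optimize import least_squares
C={n:pickle.load(open(f'{n}0.pkl','rb')) for n in('scene','side')}
seeds={'scene':dict(pink=(302,245),blue=(240,250),green=(379,252),roll=(313,215),relay=(172,240),valve=(245,217),white=(259,180),transf=(316,193),b2=(212,240),b3=(198,263)),}
P={n:pts(c) for n,c in C.items()}
# clusters of everything above the bench, seen in both views
for n in P:
    z=P[n][...,2]; ok=C[n]['z_map']>0
    print(n,'bench z', np.round(np.percentile(z[ok&(abs(z)<.01)&(P[n][...,0]>.3)&(P[n][...,0]<.8)],[5,50,95]),4))
cl={}
for n in P:
    p=P[n]; m=((p[...,2]>.024)&(p[...,2]<.12)&(abs(p[...,1])<.4)&(p[...,0]>.25)&(p[...,0]<.85)&(C[n]['z_map']>0)).astype(np.uint8)
    # cluster in world plan (2 mm cells) so that image overlaps do not merge
    q=p[m>0]; col=C[n]['frame'][m>0]
    g=np.zeros((400,400),np.uint8); ij=((q[:,:2]-[.2,-.4])/.002).astype(int); g[ij[:,0],ij[:,1]]=1
    g=cv2.morphologyEx(g,cv2.MORPH_CLOSE,np.ones((5,5),np.uint8))
    k,l=cv2.connectedComponents(g); lab=l[ij[:,0],ij[:,1]]
    for i in range(1,k):
        s=q[lab==i]
        if len(s)<40: continue
        top=np.percentile(s[:,2],97); t=s[s[:,2]>top-.006]
        print(n,len(s),'top %.3f'%top,'mean',np.round(s.mean(0)[:2],3),'topmean',np.round(t[:,:2].mean(0),3),len(t),'ext',np.round(np.ptp(s[:,:2],axis=0),3),'bgr',np.median(col[lab==i],0))
E
python3 m.py
```

```text
scene bench z [-0.0027 -0.0013  0.0021]
side bench z [-0.0024 -0.0005  0.0034]
scene 303 top 0.071 mean [ 0.448 -0.05 ] topmean [ 0.443 -0.05 ] 98 ext [0.032 0.03 ] bgr [124. 131. 131.]
scene 369 top 0.046 mean [0.469 0.069] topmean [0.465 0.068] 181 ext [0.048 0.053] bgr [ 68.  87. 131.]
scene 601 top 0.057 mean [0.562 0.068] topmean [0.555 0.068] 308 ext [0.05  0.047] bgr [121. 131. 134.]
scene 353 top 0.060 mean [ 0.573 -0.061] topmean [ 0.567 -0.062] 91 ext [0.036 0.031] bgr [62. 69. 73.]
scene 233 top 0.054 mean [ 0.648 -0.108] topmean [ 0.645 -0.109] 106 ext [0.023 0.022] bgr [118.  67.  64.]
scene 518 top 0.060 mean [ 0.667 -0.174] topmean [ 0.661 -0.176] 251 ext [0.045 0.034] bgr [ 51.  81. 130.]
scene 477 top 0.072 mean [0.666 0.051] topmean [0.662 0.051] 176 ext [0.03  0.027] bgr [107.  94. 135.]
scene 506 top 0.072 mean [0.674 0.179] topmean [0.669 0.18 ] 190 ext [0.03 0.03] bgr [ 64. 106.  59.]
scene 503 top 0.072 mean [ 0.69  -0.052] topmean [ 0.685 -0.053] 194 ext [0.029 0.029] bgr [116.  64.  58.]
scene 264 top 0.054 mean [ 0.715 -0.117] topmean [ 0.712 -0.118] 123 ext
[... 920 characters left out ...]
4 0.044] topmean [0.657 0.048] 158 ext [0.029 0.03 ] bgr [ 99.  79. 144.]
side 359 top 0.073 mean [0.661 0.173] topmean [0.663 0.177] 127 ext [0.028 0.03 ] bgr [39. 98. 16.]
side 465 top 0.073 mean [ 0.676 -0.059] topmean [ 0.68  -0.056] 184 ext [0.029 0.029] bgr [119.  37.  22.]
side 254 top 0.055 mean [ 0.706 -0.123] topmean [ 0.708 -0.121] 124 ext [0.023 0.024] bgr [121.   45.   36.5]
side 2043 top 0.079 mean [0.805 0.223] topmean [0.806 0.233] 369 ext [0.059 0.207] bgr [63. 37. 15.]
side 1655 top 0.115 mean [ 0.8   -0.327] topmean [ 0.8   -0.317] 124 ext [0.009 0.068] bgr [26. 22. 19.]
side 56 top 0.041 mean [0.847 0.231] topmean [0.847 0.231] 51 ext [0.006 0.065] bgr [ 77.  130.  149.5]
```

Heights agree with the text (cartridges 72, roll 57, relay 60 mm; decoys 54 mm). Next are the trays, relay angle and refined centres.

```bash
cat > m2.py <<'E'
from h import *
import pickle
C={n:pickle.load(open(f'{n}0.pkl','rb')) for n in('scene','side')}
P={n:pts(c) for n,c in C.items()}
def rect(q,t):
    (x,y),(w,h),a=cv2.minAreaRect((q[:,:2]*1000).astype(np.float32))
    if w<h: a-=90   # long side direction
    a=(a+90)%180-90
    print(t,len(q),'c %.1f %.1f size %.1f %.1f long-axis deg %.1f z %.4f'%(x,y,max(w,h),min(w,h),a,np.median(q[:,2])))
for n in P:
    p=P[n]; hsv=cv2.cvtColor(C[n]['frame'],cv2.COLOR_BGR2HSV); ok=(C[n]['z_map']>0)&(p[...,0]>.3)&(p[...,0]<.75)
    ye=(cv2.inRange(hsv,(20,150,80),(35,255,255))>0)&ok&(p[...,1]>.1)
    rect(p[ye&(p[...,2]>.013)&(p[...,2]<.024)],n+' yellow rim')
    rect(p[ye&(p[...,2]>.0)&(p[...,2]<.024)],n+' yellow all')
    f=p[ye&(p[...,2]<.009)]; print('  floor z',np.round(np.percentile(f[:,2],[10,50,90]),4))
    bl=(hsv[...,2]<75)&ok&(p[...,1]<-.1)&(p[...,0]<.62)&(p[...,2]<.03)
    k,l,s,_=cv2.connectedComponentsWithStats(bl.astype(np.uint8)); i=1+np.argmax(s[1:,4]); bl=l==i
    rect(p[bl&(p[...,2]>.013)],n+' black rim'); rect(p[bl],n+' black all')
    f=p[bl&(p[...,2]<.009)]; print('  floor z',np.round(np.percentile(f[:,2],[10,50,90]),4))
    # top faces
    for t,x,y,h in [('pink',.66,.05,.072),('blue',.682,-.054,.072),('green',.666,.179,.072),('roll',.552,.067,.057),('relay',.658,-.178,.06)]:
        q=p[(np.hypot(p[...,0]-x,p[...,1]-y)<.035)&(abs(p[...,2]-h)<.0035)]; rect(q,n+' '+t)
E
python3 m2.py
```

```text
scene yellow rim 580 c 495.3 255.0 size 175.9 79.3 long-axis deg -86.1 z 0.0160
scene yellow all 2304 c 494.5 254.7 size 175.8 81.1 long-axis deg -85.6 z 0.0058
  floor z [0.0016 0.003  0.007 ]
scene black rim 481 c 488.0 -257.1 size 174.8 76.6 long-axis deg 76.9 z 0.0158
scene black all 1423 c 487.1 -257.3 size 176.6 78.6 long-axis deg 76.8 z 0.0101
  floor z [0.0022 0.0048 0.0081]
scene pink 153 c 660.5 51.0 size 30.0 27.1 long-axis deg 3.4 z 0.0706
scene blue 167 c 683.4 -52.9 size 28.8 28.3 long-axis deg 5.9 z 0.0707
scene green 166 c 667.3 180.4 size 28.0 27.8 long-axis deg -25.3 z 0.0706
scene roll 278 c 551.9 67.8 size 46.9 46.1 long-axis deg 51.8 z 0.0557
scene relay 229 c 657.5 -177.6 size 43.3 26.9 long-axis deg 15.5 z 0.0587
side yellow rim 687 c 492.5 254.6 size 180.8 77.2 long-axis deg -85.3 z 0.0165
side yellow all 2496 c 492.2 254.6 size 180.8 77.7 long-axis deg -85.3 z 0.0059
  floor z [0.0021 0.0039 0.0072]
side black rim 1281 c 484.5 -259.3 size 175.9 76.5 long-axis deg 76.9 z 0.0170
side black all 5874 c 484.5 -259.3 size 175.9 76.5 long-axis deg 76.9 z 0.0045
  floor z [0.0024 0.0039 0.0057]
side pink 141 c 657.8 48.8 size 29.5 28.8 long-axis deg -76.6 z 0.0714
side blue 172 c 680.5 -54.7 size 29.3 28.6 long-axis deg 82.2 z 0.0712
side green 113 c 664.8 178.8 size 29.8 28.2 long-axis deg 88.6 z 0.0713
side roll 405 c 549.5 67.3 size 47.7 45.6 long-axis deg 57.2 z 0.0565
side relay 358 c 656.4 -178.6 size 42.2 28.3 long-axis deg 14.1 z 0.0594
```

>>> jog_arm --series '[[[0,0,0,0,0,0.144,60],[0,0,0,0,0,0.144,60],[0,0,0,0,0,0.144,60],[0,0,0,0,0,0.144,60],[0,0,0,0,0,0.144,60],[0,0,0,0,0,0.144,60],[0,0,0,0,0,0.144,60],[0,0,0,0,0,0.144,60],[0,0,0,0,0,0.144,60],[0,0,0,0,0,0,60]]]'

```text
time_s: 1.15
eef_pos: [0.1548, 0.5536, 0.2309]
eef_rot: [0.0, 0.707, 0.707, -0.0]
wrist_force: [0.1, -0.7, -0.1]
opening: 0.703
grasp_force: 0.0
```

>>> jog_arm --series '[[[-29,40,5,0,0,0,60],[-29,40,5,0,0,0,60],[-29,40,5,0,0,0,60],[-29,40,5,0,0,0,60],[-29,40,5,0,0,0,60],[-29,40,5,0,0,0,60],[-29,40,5,0,0,0,60],[-29,40,5,0,0,0,60],[-29,40,5,0,0,0,60],[-29,40,5,0,0,0,60]]]'

```text
time_s: 2.15
eef_pos: [0.5569, 0.2631, 0.181]
eef_rot: [-0.0, 0.705, 0.709, -0.0]
wrist_force: [0.5, 0.8, 0.3]
opening: 0.702
grasp_force: 0.0
```

>>> jog_arm --series '[[[-21,27,8,0,0,0,60],[-21,28,8,0,0,0,60],[-21,28,8,0,0,0,60],[-21,28,8,0,0,0,60],[0,0,8,0,0,0,60],[0,0,8,0,0,0,60],[0,0,8,0,0,0,60],[0,0,8,0,0,0,60],[0,0,0,0,0,0,60],[0,0,0,0,0,0,60]]]'

```text
time_s: 3.15
eef_pos: [0.6662, 0.1814, 0.1173]
eef_rot: [-0.0, 0.706, 0.708, -0.0]
wrist_force: [0.1, -0.5, -0.1]
opening: 0.702
grasp_force: 0.0
```

Run:
```python
from h import *
o=ctrl.get_obs(); print(np.round(o['eef_pos'],4))
c=ctrl.camera('wrist'); cv2.imwrite('pics/w1.png',c['frame'])
p=pts(c); 
q=p[(abs(p[...,2]-.072)<.004)&(c['z_map']>0)&(np.hypot(p[...,0]-.666,p[...,1]-.18)<.03)]
print(np.round(c['xyz'],3),len(q)); 
if len(q)>20: print(np.round(q.mean(0),4), cv2.minAreaRect((q[:,:2]*1000).astype(np.float32)))
```

```text
[0.6662 0.1814 0.1173]
[0.667 0.264 0.26 ] 2165
[0.6666 0.1801 0.0718] ((666.6383666992188, 179.3350067138672), (28.9569091796875, 29.415164947509766), 23.613239288330078)
```

>>> jog_arm --series '[[[-1,0,17,0,0,0,60],[0,0,17,0,0,0,60],[0,0,17,0,0,0,60],[0,0,17,0,0,0,60],[0,0,14,0,0,0,60],[0,0,0,0,0,0,60],[0,0,0,0,0,0,20],[0,0,0,0,0,0,20],[0,0,0,0,0,0,20],[0,0,0,0,0,0,20]]]'

```text
time_s: 4.2
eef_pos: [0.6674, 0.1799, 0.0364]
eef_rot: [0.001, 0.706, 0.708, 0.001]
wrist_force: [0.1, -0.0, 0.7]
opening: 0.342
grasp_force: 59.1
```

>>> jog_arm --series '[[[0,0,-38,0,0,0,20],[0,0,-38,0,0,0,20],[0,0,-38,0,0,0,20],[-46,-17,0,0,0,0,20],[-46,-17,0,0,0,0,20],[-46,-17,0,0,0,0,20],[-46,-17,0,0,0,0,20],[-46,-17,0,0,0,0,20],[-46,-17,0,0,0,0,20],[-46,-17,0,0,0,0,20]]]'

```text
time_s: 5.2
eef_pos: [0.5476, -0.1442, 0.15]
eef_rot: [0.001, 0.706, 0.708, 0.0]
wrist_force: [1.0, 0.1, -0.1]
opening: 0.339
grasp_force: 59.3
```

>>> jog_arm --series '[[[-28,-24,0,0,0,0,20],[-27,-24,0,0,0,0,20],[0,0,15,0,0,0,20],[0,0,15,0,0,0,20],[0,0,15,0,0,0,20],[0,0,15,0,0,0,20],[0,0,15,0,0,0,20],[0,0,10,0,0,0,20],[0,0,0,0,0,0,20],[0,0,0,0,0,0,20]]]'

```text
time_s: 6.2
eef_pos: [0.5007, -0.1977, 0.0647]
eef_rot: [0.0, 0.706, 0.708, 0.0]
wrist_force: [0.3, -0.8, -0.8]
opening: 0.337
grasp_force: 59.4
```

>>> jog_arm --series '[[[0,0,10,0,0,0,20],[0,0,10,0,0,0,20],[0,0,4,0,0,0,20],[0,0,0,0,0,0,20],[0,0,0,0,0,0,60],[0,0,0,0,0,0,60],[0,0,0,0,0,0,60],[0,0,-35,0,0,0,60],[0,0,-40,0,0,0,60],[0,0,-30,0,0,0,60]]]'

```text
time_s: 7.2
eef_pos: [0.5008, -0.1978, 0.1472]
eef_rot: [0.001, 0.706, 0.708, 0.0]
wrist_force: [1.0, -0.2, -0.0]
opening: 0.7
grasp_force: 0.0
```

>>> jog_arm --series '[[[5,39,0,0,0,0,65],[5,39,0,0,0,0,65],[5,39,0,0,0,0,65],[5,39,0,0,0,0,65],[0,0,0,0,0,-0.125,65],[0,0,0,0,0,-0.125,65],[0,0,15,0,0,0,65],[0,0,15,0,0,0,65],[0,0,0,0,0,0,65],[0,0,0,0,0,0,65]]]'

```text
time_s: 8.2
eef_pos: [0.6554, -0.177, 0.1139]
eef_rot: [-0.001, 0.613, 0.79, -0.0]
wrist_force: [0.4, -0.3, 0.5]
opening: 0.761
grasp_force: 0.0
```

Run:
```python
from h import *
o=ctrl.get_obs(); print(np.round(o['eef_pos'],4))
c=ctrl.camera('wrist')
p=pts(c); 
q=p[(abs(p[...,2]-.06)<.004)&(c['z_map']>0)&(np.hypot(p[...,0]-.657,p[...,1]+.178)<.04)]
print(len(q),np.round(q.mean(0),4), cv2.minAreaRect((q[:,:2]*1000).astype(np.float32)))
c=ctrl.camera('side'); cv2.imwrite('pics/s2.png',c['frame']); p=pts(c)
q=p[(abs(p[...,2]-.076)<.006)&(c['z_map']>0)&(np.hypot(p[...,0]-.5,p[...,1]+.199)<.03)]
print('green',len(q),np.round(q.mean(0),4),np.percentile(q[:,2],95))
```

```text
[ 0.6554 -0.177   0.1139]
3240 [ 0.6577 -0.178   0.0599] ((657.96435546875, -178.90505981445312), (39.91063690185547, 28.249250411987305), 13.03826904296875)
green 343 [ 0.4983 -0.1989  0.075 ] 0.07663944259627173
```

>>> jog_arm --series '[[[-1,2,17,0,0,0,65],[0,0,17,0,0,0,65],[0,0,17,0,0,0,65],[0,0,17,0,0,0,65],[0,0,15,0,0,0,65],[0,0,0,0,0,0,65],[0,0,0,0,0,0,30],[0,0,0,0,0,0,30],[0,0,0,0,0,0,30],[0,0,0,0,0,0,30]]]'

```text
time_s: 9.3
eef_pos: [0.6592, -0.178, 0.0333]
eef_rot: [0.001, 0.613, 0.79, 0.0]
wrist_force: [0.7, -0.8, -0.1]
opening: 0.458
grasp_force: 61.0
```

>>> jog_arm --series '[[[0,0,-36,0,0,0,30],[0,0,-36,0,0,0,30],[0,0,-36,0,0,0,30],[0,0,0,0,0,0.125,30],[0,0,0,0,0,0.125,30],[-20,-43,0,0,0,0,30],[-20,-43,0,0,0,0,30],[-20,-43,0,0,0,0,30],[-20,-43,0,0,0,0,30],[0,0,0,0,0,0,30]]]'

```text
time_s: 10.3
eef_pos: [0.4821, -0.2595, 0.1398]
eef_rot: [-0.001, 0.708, 0.706, -0.001]
wrist_force: [-0.1, 0.6, -1.0]
opening: 0.454
grasp_force: 61.4
```

>>> jog_arm --series '[[[0,3,20,0,0,0,30],[0,0,20,0,0,0,30],[0,0,20,0,0,0,30],[0,0,20,0,0,0,30],[0,0,8,0,0,0,30],[0,0,0,0,0,0,30],[0,0,0,0,0,0,30],[0,0,0,0,0,0,30],[0,0,0,0,0,0,30],[0,0,0,0,0,0,30]]]'

```text
time_s: 11.3
eef_pos: [0.4901, -0.2584, 0.0531]
eef_rot: [0.001, 0.706, 0.708, 0.0]
wrist_force: [-0.3, -0.3, -1.1]
opening: 0.455
grasp_force: 61.3
```

>>> jog_arm --series '[[[0,-3,8,0,0,0,30],[0,0,7.5,0,0,0,30],[0,0,0,0,0,0,30],[0,0,0,0,0,0,30],[0,0,0,0,0,0,70],[0,0,0,0,0,0,70],[0,0,0,0,0,0,70],[0,0,-35,0,0,0,70],[0,0,-40,0,0,0,70],[0,0,-35,0,0,0,70]]]'

```text
time_s: 12.3
eef_pos: [0.4866, -0.258, 0.148]
eef_rot: [-0.0, 0.706, 0.708, 0.0]
wrist_force: [1.1, -0.0, -0.3]
opening: 0.817
grasp_force: 0.0
```

>>> jog_arm --series '[[[34,32.5,0,0,0,0,60],[34,32.5,0,0,0,0,60],[34,32.5,0,0,0,0,60],[34,32.5,0,0,0,0,60],[34,32.5,0,0,0,0,60],[34,32.5,0,0,0,0,60],[0,0,15,0,0,0,60],[0,0,15,0,0,0,60],[0,0,0,0,0,0,60],[0,0,0,0,0,0,60]]]'

```text
time_s: 13.3
eef_pos: [0.6799, -0.0547, 0.1156]
eef_rot: [-0.001, 0.707, 0.707, -0.001]
wrist_force: [0.4, 0.8, 1.3]
opening: 0.703
grasp_force: 0.0
```

```bash
cat > look.py <<'E'
import sys
from h import *
x,y,h=map(float,sys.argv[1:4])
print(np.round(ctrl.get_obs()['eef_pos'],4))
c=ctrl.camera('wrist'); p=pts(c)
q=p[(abs(p[...,2]-h)<.004)&(c['z_map']>0)&(np.hypot(p[...,0]-x,p[...,1]-y)<.035)]
print(len(q),np.round(q.mean(0),4), cv2.minAreaRect((q[:,:2]*1000).astype(np.float32)))
c=ctrl.camera('side'); cv2.imwrite('pics/%s.png'%sys.argv[4],c['frame'])
E
python3 look.py .682 -.054 .072 s3
```

```text
[ 0.6799 -0.0547  0.1156]
2222 [ 0.6826 -0.054   0.0718] ((682.5658569335938, -54.85935592651367), (28.899065017700195, 29.754819869995117), 1.8864017724990845)
```

View pics/s3.png

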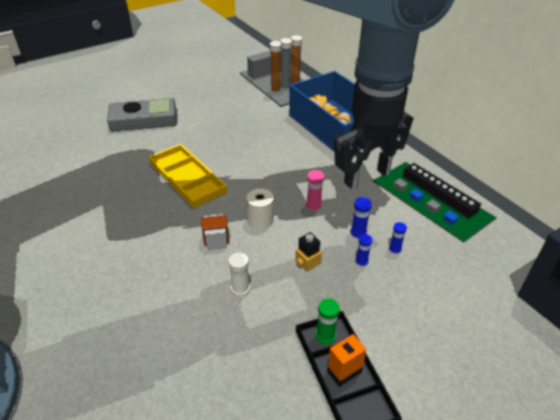

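The side view shows green at (328,320) in the black tray's end bay and the relay at (347,357) in the middle bay, both upright. The gripper is above the large blue cartridge (361,218).

>>> jog_arm --series '[[[0,2,17,0,0,0,60],[0,0,17,0,0,0,60],[0,0,17,0,0,0,60],[0,0,17,0,0,0,60],[0,0,13,0,0,0,60],[0,0,0,0,0,0,60],[0,0,0,0,0,0,20],[0,0,0,0,0,0,20],[0,0,0,0,0,0,20],[0,0,0,0,0,0,20]]]'

```text
time_s: 14.4
eef_pos: [0.6841, -0.0538, 0.0369]
eef_rot: [0.001, 0.706, 0.708, 0.001]
wrist_force: [-0.1, -0.0, 2.0]
opening: 0.335
grasp_force: 59.1
```

>>> jog_arm --series '[[[0,0,-38,0,0,0,20],[0,0,-38,0,0,0,20],[0,0,-38,0,0,0,20],[41,-22,0,0,0,0,20],[41,-22,0,0,0,0,20],[41,-22,0,0,0,0,20],[41,-22,0,0,0,0,20],[41,-22,0,0,0,0,20],[41,-22,0,0,0,0,20],[41,-22,0,0,0,0,20]]]'

```text
time_s: 15.4
eef_pos: [0.5278, 0.2345, 0.1504]
eef_rot: [0.0, 0.706, 0.708, 0.0]
wrist_force: [0.2, 1.0, -0.4]
opening: 0.333
grasp_force: 59.4
```

>>> jog_arm --series '[[[41,-20,0,0,0,0,20],[41,-20,0,0,0,0,20],[0,0,15,0,0,0,20],[0,0,15,0,0,0,20],[0,0,15,0,0,0,20],[0,0,15,0,0,0,20],[0,0,15,0,0,0,20],[0,0,10,0,0,0,20],[0,0,0,0,0,0,20],[0,0,0,0,0,0,20]]]'

```text
time_s: 16.4
eef_pos: [0.4888, 0.3147, 0.0647]
eef_rot: [-0.0, 0.707, 0.708, -0.0]
wrist_force: [-0.3, 0.6, -1.1]
opening: 0.332
grasp_force: 59.4
```

On target. Lower 24 mm, release, rise.

>>> jog_arm --series '[[[0,0,10,0,0,0,20],[0,0,10,0,0,0,20],[0,0,4,0,0,0,20],[0,0,0,0,0,0,20],[0,0,0,0,0,0,60],[0,0,0,0,0,0,60],[0,0,0,0,0,0,60],[0,0,-35,0,0,0,60],[0,0,-40,0,0,0,60],[0,0,-30,0,0,0,60]]]'

```text
time_s: 17.4
eef_pos: [0.4891, 0.3151, 0.1478]
eef_rot: [0.0, 0.706, 0.708, 0.001]
wrist_force: [1.2, -0.1, 1.3]
opening: 0.705
grasp_force: 0.0
```

>>> jog_arm --series '[[[-38,24,0,0,0,0,60],[-38,24,0,0,0,0,60],[-38,24,0,0,0,0,60],[-38,24,0,0,0,0,60],[-38,25,0,0,0,0,60],[-38,25,0,0,0,0,60],[-37,25,0,0,0,0,60],[0,0,15,0,0,0,60],[0,0,15,0,0,0,60],[0,0,0,0,0,0,60]]]'

```text
time_s: 18.4
eef_pos: [0.6571, 0.0513, 0.1119]
eef_rot: [-0.003, 0.706, 0.708, -0.002]
wrist_force: [-0.5, -0.2, -0.4]
opening: 0.7
grasp_force: 0.0
```

```bash
python3 look.py .659 .05 .072 s4
```

```text
[0.6571 0.0513 0.1119]
2276 [0.6592 0.0502 0.0718] ((659.0479125976562, 49.232872009277344), (29.528079986572266, 29.27102279663086), 3.540578603744507)
```

>>> jog_arm --series '[[[0,0,17,0,0,0,60],[0,0,17,0,0,0,60],[0,0,17,0,0,0,60],[0,0,17,0,0,0,60],[0,0,12,0,0,0,60],[0,0,0,0,0,0,60],[0,0,0,0,0,0,20],[0,0,0,0,0,0,20],[0,0,0,0,0,0,20],[0,0,0,0,0,0,20]]]'

```text
time_s: 19.5
eef_pos: [0.661, 0.0502, 0.0369]
eef_rot: [0.001, 0.706, 0.708, 0.001]
wrist_force: [0.6, 0.8, 2.3]
opening: 0.336
grasp_force: 59.1
```

>>> jog_arm --series '[[[0,0,-38,0,0,0,20],[0,0,-38,0,0,0,20],[0,0,-38,0,0,0,20],[29,-32,0,0,0,0,20],[29,-32,0,0,0,0,20],[29,-33,0,0,0,0,20],[29,-33,0,0,0,0,20],[28,-32,0,0,0,0,20],[0,0,10,0,0,0,20],[0,0,15,0,0,0,20]]]'

```text
time_s: 20.5
eef_pos: [0.4982, 0.195, 0.1259]
eef_rot: [0.001, 0.706, 0.709, 0.001]
wrist_force: [1.2, -0.8, -1.2]
opening: 0.341
grasp_force: 59.6
```

>>> jog_arm --series '[[[0,0,15,0,0,0,20],[0,0,15,0,0,0,20],[0,0,15,0,0,0,20],[0,0,15,0,0,0,20],[0,0,0,0,0,0,20],[0,0,0,0,0,0,20],[0,0,0,0,0,0,20],[0,0,0,0,0,0,20],[0,0,0,0,0,0,20],[0,0,0,0,0,0,20]]]'

```text
time_s: 21.5
eef_pos: [0.4981, 0.194, 0.0652]
eef_rot: [0.0, 0.706, 0.708, 0.0]
wrist_force: [0.6, 0.6, -1.0]
opening: 0.336
grasp_force: 59.6
```

>>> jog_arm --series '[[[0,0,10,0,0,0,20],[0,0,10,0,0,0,20],[0,0,4,0,0,0,20],[0,0,0,0,0,0,20],[0,0,0,0,0,0,60],[0,0,0,0,0,0,60],[0,0,0,0,0,0,60],[0,0,-35,0,0,0,60],[0,0,-40,0,0,0,60],[0,0,-30,0,0,0,60]]]'

```text
time_s: 22.5
eef_pos: [0.4982, 0.194, 0.1475]
eef_rot: [0.0, 0.706, 0.708, 0.0]
wrist_force: [1.6, 0.1, 0.3]
opening: 0.702
grasp_force: 0.0
```

>>> jog_arm --series '[[[-42,17,0,0,0,0,70],[-42,18,0,0,0,0,70],[-42,17.5,0,0,0,0,70],[0,0,15,0,0,0,70],[0,0,15,0,0,0,70],[0,0,0,0,0,0,70],[0,0,0,0,0,0,70],[0,0,0,0,0,0,70],[0,0,0,0,0,0,70],[0,0,0,0,0,0,70]]]'

```text
time_s: 23.5
eef_pos: [0.5509, 0.0686, 0.1164]
eef_rot: [0.0, 0.706, 0.708, 0.0]
wrist_force: [0.0, -0.1, -1.2]
opening: 0.82
grasp_force: 0.0
```

```bash
python3 look.py .551 .0675 .057 s5
```

```text
[0.5509 0.0686 0.1164]
4955 [0.5515 0.0681 0.057 ] ((551.6222534179688, 66.79409790039062), (47.49584197998047, 47.31991195678711), 64.32131958007812)
```

View pics/s5.png

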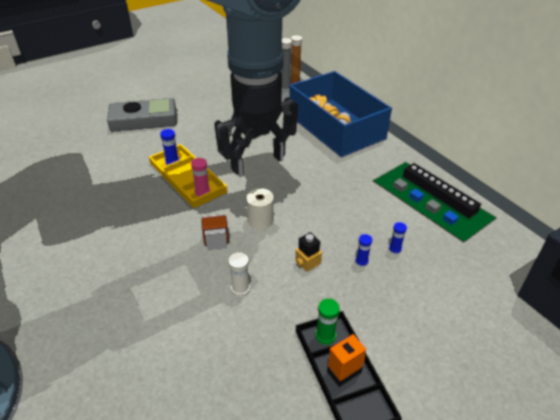

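Blue (169,145) and pink (200,177) stand in the yellow end bays, and the gripper is centred over the roll (260,207). Descend to 0.029 and grip.

>>> jog_arm --series '[[[0,0,17,0,0,0,70],[0,0,17,0,0,0,70],[0,0,17,0,0,0,70],[0,0,17,0,0,0,70],[0,0,19,0,0,0,70],[0,0,0,0,0,0,70],[0,0,0,0,0,0,38],[0,0,0,0,0,0,38],[0,0,0,0,0,0,38],[0,0,0,0,0,0,38]]]'

```text
time_s: 24.6
eef_pos: [0.5516, 0.068, 0.0301]
eef_rot: [0.001, 0.706, 0.708, 0.001]
wrist_force: [-0.1, -0.9, 4.8]
opening: 0.547
grasp_force: 61.8
```

>>> jog_arm --series '[[[0,0,-39,0,0,0,38],[0,0,-39,0,0,0,38],[0,0,-38,0,0,0,38],[46,-14,0,0,0,0,38],[47,-14,0,0,0,0,38],[47,-15,0,0,0,0,38],[47,-15,0,0,0,0,38],[0,0,0,0,0,0,38],[0,0,0,0,0,0,38],[0,0,0,0,0,0,38]]]'

```text
time_s: 25.6
eef_pos: [0.4925, 0.2542, 0.1448]
eef_rot: [0.0, 0.707, 0.708, -0.0]
wrist_force: [-0.3, -0.3, -2.0]
opening: 0.543
grasp_force: 62.0
```

>>> jog_arm --series '[[[0,0,18,0,0,0,38],[0,0,18,0,0,0,38],[0,0,18,0,0,0,38],[0,0,18,0,0,0,38],[0,0,15,0,0,0,38],[0,0,0,0,0,0,38],[0,0,0,0,0,0,38],[0,0,0,0,0,0,38],[0,0,0,0,0,0,38],[0,0,0,0,0,0,38]]]'

```text
time_s: 26.6
eef_pos: [0.4927, 0.2552, 0.0586]
eef_rot: [0.0, 0.706, 0.708, 0.001]
wrist_force: [-0.6, -0.3, -0.3]
opening: 0.543
grasp_force: 62.0
```

>>> jog_arm --series '[[[0,0,10,0,0,0,38],[0,0,10,0,0,0,38],[0,0,4,0,0,0,38],[0,0,0,0,0,0,38],[0,0,0,0,0,0,75],[0,0,0,0,0,0,75],[0,0,0,0,0,0,75],[0,0,-35,0,0,0,75],[0,0,-45,0,0,0,75],[0,0,-45,0,0,0,75]]]'

```text
time_s: 27.6
eef_pos: [0.4914, 0.2547, 0.1592]
eef_rot: [-0.001, 0.706, 0.708, -0.001]
wrist_force: [1.2, 0.1, -0.2]
opening: 0.881
grasp_force: 0.0
```

>>> jog_arm --series '[[[0,-40,-20,0,0,0,75],[0,-40,-20,0,0,0,75],[0,-30,-20,0,0,0,75],[0,0,0,0,0,0,75],[0,0,0,0,0,0,75],[0,0,0,0,0,0,75],[0,0,0,0,0,0,75],[0,0,0,0,0,0,75],[0,0,0,0,0,0,75],[0,0,0,0,0,0,75]]]'

```text
time_s: 28.6
eef_pos: [0.3823, 0.2546, 0.2184]
eef_rot: [-0.0, 0.707, 0.708, -0.0]
wrist_force: [-0.9, -0.1, 0.4]
opening: 0.88
grasp_force: 0.0
```

```bash
cat > chk.py <<'E'
from h import *
T={'yellow':(493.7,254.8,np.radians(4.4)),'black':(486,-258.2,np.radians(-13.1))}
def loc(t,x,y):
    a=T[t]; c,s=np.cos(a[2]),np.sin(a[2]); d=(x*1e3-a[0],y*1e3-a[1]); return np.round([c*d[0]+s*d[1],-s*d[0]+c*d[1]],1)
for n in('scene','side'):
    c=ctrl.camera(n); cv2.imwrite(f'pics/{n}9.png',c['frame']); p=pts(c)
    for k,t,x,y,h in [('pink','yellow',.498,.194,.076),('blue','yellow',.489,.315,.076),('roll','yellow',.494,.255,.061),('green','black',.5,-.199,.076),('relay','black',.487,-.258,.064),('white',0,.441,-.052,.072),('transf',0,.4615,.0665,.046),('valve',0,.564,-.0635,.061)]:
        q=p[(np.hypot(p[...,0]-x,p[...,1]-y)<.035)&(abs(p[...,2]-h)<.005)&(c['z_map']>0)]
        print(n,k,len(q),np.round(q.mean(0),4),loc(t,*q.mean(0)[:2]) if t and len(q) else '')
E
python3 chk.py
```

```text
scene pink 108 [0.4995 0.1938 0.0742] [  1.1 -61.2]
scene blue 106 [0.491  0.3146 0.0741] [ 1.9 59.8]
scene roll 264 [0.4944 0.2547 0.0595] [ 0.7 -0.2]
scene green 93 [ 0.5034 -0.1958  0.0744] [ 2.8 64.7]
scene relay 151 [ 0.4899 -0.2558  0.0623] [3.2 3.2]
scene white 86 [ 0.4425 -0.0506  0.0701] 
scene transf 165 [0.4639 0.0681 0.0442] 
scene valve 33 [ 0.566  -0.062   0.0595] 
side pink 152 [0.4953 0.191  0.0748] [ -3.3 -63.7]
side blue 122 [0.4867 0.3118 0.0749] [-2.7 57.4]
side roll 322 [0.4901 0.2514 0.0603] [-3.9 -3.1]
side green 329 [ 0.4985 -0.1986  0.0752] [-1.3 60.8]
side relay 608 [ 0.4846 -0.2594  0.0632] [-1.1 -1.5]
side white 251 [ 0.4389 -0.0539  0.0711] 
side transf 353 [0.4581 0.0645 0.045 ] 
side valve 80 [ 0.5621 -0.0649  0.0591]
```

View pics/scene9.png

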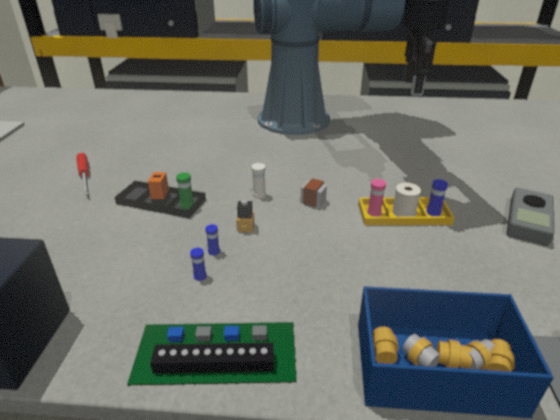

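The final scene view shows pink (377,197), the roll (407,199) and blue (437,197) upright in the yellow tray. The relay (158,186) and green (185,190) are in the black tray. White, the transformer and the valve have not moved, and the arm is clear, so I'm handing in.

```bash
python3 -c "
from bench import ctrl
print(ctrl.hand_in())"
```

```text
the job is handed in; nothing more can be done
None
```

Both kits are made up and the job is handed in (no verdict was returned): in the last camera check all five pieces stood upright in their bays within tolerance, and the white cartridge, transformer and valve had not moved; robot clock about 29 s.

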